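# Load the bottle roller

### The job

Put the jar with the cream cap on to turn: lift it off the wooden rest, lay it lengthwise along the shallow steel loading ledge of the white bottle roller, and roll it from there over the front roller so that it lies in the groove between the two rollers under the hood. Then swing the clear guard fully down over the opening by its orange crank grip, and leave the yellow-capped jar where it lies.

Things in the scene. Friction and masses are not known exactly. Their poses are not given: they have to be found in the camera images.
- mixer: White bottle roller, fixed: 176 mm deep (x -115 to 61), 190 wide, 138 high. Origin at bench height under the groove between its rollers; x to the machine's back, y along the rollers, z up. Free-turning rollers, radius 11, axes at x = -22 and 22, height 60. Cheeks' inner faces at y = +-77. A fixed curved hood, top at 138, covers all behind x = -13, so a jar can only come in from the front
- roller_bed (a point): Where the axis of the jar lies when it rests on both rollers: mid-way between the cheeks, 88.5 mm above the bench, machine's axes. A jar pushed past the top of the front roller drops into place by itself
- ledge (a point): Lowest line, mid-length, of the polished (slippery) steel loading ledge: 66 mm above the bench, 76 mm in front of the groove, machine's axes. Shallow V (5 degrees) along y, 77 mm deep in x, 154 mm between side flanges (tops at 79 mm), front lip to 72.5 mm; its rear edge, at 69.4 mm, is just before the front roller. A jar laid along it stays put
- crank_grip (a point): Middle of the guard's orange crank grip, a bar 13 mm thick and 38 mm long along the machine's y, at its right-hand end (y = -122 mm). It moves with the guard on a circle of 70 mm radius about the line through roller_bed along y. Open: 40 mm behind and 57 mm above that line; closed: 56 mm before and 42 mm above it. Can be pushed from behind
- visor (a joint): Clear curved guard with dark edge bars, turning about the line through roller_bed along the machine's y: 0 = swung back over the hood, open; 1.53 rad = fully down in front, at its stop. Stays where it is left (friction 0.09 N m). It cannot close on a jar that is still on the ledge
- cream_jar_centre (a point): Centre of the white jar with the cream cap: 50 mm diameter, 95 mm long, about 0.13 kg, lying on its side on the rest in either of two places; its axis is 39 mm above the bench. z of this frame runs along the jar from foot to cap. The 50 mm body is 86 mm long, the cap 45 mm thick
- yellow_jar_centre (a point): Centre of the white jar with the yellow cap: 50 mm diameter, 66 mm long, lying on the same rest in the other place; z along the jar from foot to cap. To be left alone
- jar_rest: Wooden rest, fixed: two level 12 mm dowels 32 mm apart, 268 mm long along its y, on cross feet 18 mm high at the ends; origin at bench height under its middle. The jars lie along it end to end, at least 30 mm apart, their sides free
Mind the look-alikes: they are no part of the job. Leave any green look-alike of the part that bears cream_jar_centre alone.

How it is judged (in metres and radians):
On the way, in this order (a step that is already met when the one before it is completed fails the run):
1. the cream-capped jar lies on the loading ledge or the rollers of the machine, let go, with the guard open (x of cream_jar_centre in the frame of mixer between -0.115 and 0.01 m and contact force between cream_jar and mixer above 0.3 N and contact force between cream_jar and the fingers below 0.1 N and value of joint visor below 0.5 rad), for 0.1 s.
2. the jar lies between the two rollers and the guard is down (distance between cream_jar_centre and roller_bed below 0.034 m and value of joint visor above 1.41 rad), for 0.1 s.
At the end, for the whole second after the job is handed in: The cream-capped jar rests on both rollers: its axis within 6 mm of the groove line and within 0.1 rad of parallel to the rollers, at rest; the guard is down to within 0.12 rad of its stop; the yellow-capped jar has moved less than 30 mm (all of step 2 and x of cream_jar_centre in the frame of roller_bed between -0.006 and 0.006 m and z of cream_jar_centre in the frame of roller_bed between -0.006 and 0.006 m and angle between the z axis of cream_jar_centre and the y axis of mixer, either way round below 0.1 rad and contact force between cream_jar and mixer above 0.3 N and linear speed of cream_jar below 0.03 m/s and distance of yellow_jar_centre from where it was at the start of the episode below 0.03 m); the robot touches nothing.
It fails at once if the yellow-capped jar is moved more than 30 mm (distance of yellow_jar_centre from where it was at the start of the episode above 0.03 m).
It also fails if it takes over 58 s, if anything falls off the work surface, if the arm or the gripper's body presses on something with over 40 N, if the wrist force passes 120 N, or if a joint passes its speed limit or range.

### The arm

A 6-joint arm with a two-finger parallel gripper is mounted at the origin on a cart in front of the work surface, level with it; the furniture and walls round the work are solid. World frame = base frame: x ahead of the robot, y to its left, z up, the work surface at z = 0. Lengths are in m, angles in degrees, forces in N, time in s.
With the tool pointing down it reaches from about 0.35 to 0.875 m from the base axis. Payload 4.2 kg.
Tool frame: the origin (TCP) lies midway between the tips of the shut fingers; the grasp point (between the pads) lies 19 mm behind it; z points along the fingers, y is the direction in which the jaws open and shut (so a half turn about z gives the same grasp; the last joint's range is limited). The gripper opens to 87 mm and grips with 3 to 60 N. Pads are 19 mm wide; open, the fingers measure 117 mm over their backs; the gripper's body (75 mm by 190 mm) begins 51 mm behind the grasp point.
Start: joints at [-55.027, 22.042, 0.453, 0, -68.411, -14.817], TCP at [0.215, -0.587, 0.223] pointing down, gripper open.
Joint ranges: [-179.83, 179.83], [-69.29, 118.12], [-61.27, 80.66], [-181.25, 117.63], [-171.15, -9.14], [-177.46, 177.46]. Speed limits (degrees/s): [159.86, 159.86, 180, 180, 180, 180].

### API

Orientations are given as a 3x3 rotation matrix whose columns are the frame's x, y, z axes.
In Python, from station import r gives the robot as it stands.
- The arm moves only by the tool carry_out, never from a script. Its argument "steps" is a list of rows, each a list of 2 entries, a list of its own where there are three numbers: the shift along the tool's x, y, z in cm, then the turn about the tool's z in degrees. In form: [[[x, y, z], twist], ...]. A call has 1 to 20 rows; each row is the pose to reach, as a shift and turn from the pose measured when the call began, along the tool's axes at that moment; what a row does not reach only later rows make up. A row lasts 1/10 s, in which the tool goes at most 50 mm and 8.59 degrees, less where a joint would pass 70% of its speed; a pose out of reach is approached as far as the arm can. A call with a gripper value outside its range is refused whole. "gripper" is the gripper's target within -1 to 1 (fully open at 1, half-way at 0, shut at -1), set as the call begins (left out, the last holds). The fingers move at their own pace and stop on an object; the grip force is fixed at half the most. Time passes only in rows, so rows that repeat a pose let the fingers close. It gives the time, the measured TCP pose, the force and the opening at its end, in the units of the state.
- r.sense(): the state, without advancing time (a new reading comes with each control period).
- r.capture(name): name is "scene" or "top"; returns the picture (420x560x3 uint8, red, green, blue); there is no depth.
- r.calibration(name): a dict with "camera_matrix" (3x3 intrinsics, pixels), "D" ([k1, k2, p1, p2, k3] as OpenCV has them; the pictures are not rectified), "world_from_camera" (4x4, takes a point from camera to world coordinates). Camera axes: x right, y up, looking along -z (the intrinsics and any distortion apply to the point x, -y, -z); pixel columns grow to the right and rows downward; lengths in m; the calibration is good to about 2 mm. A picture is of the moment at which its call begins. calibration takes no time and is no camera call.
- r.finish_job(): hands the job in, once; it reports no verdict.
Trained networks look in the newest picture that a camera, given by its name, has taken for a name from the list of things; names that differ only in an ending like _2 or _b are one class to them, and where a whole thing is asked for, a point or a joint stands for the part that bears it (a point fixed in the world has none). Each returns a list of dicts, best first, with "confidence" (0 to 1); they miss things now and then, are a little off and sometimes report something else, mostly with a low value. They report only what shows in the picture. A call takes as long as a camera call. They do not tell look-alikes from the thing itself.
- r.cut_out(camera, target): "pixels" (420x560 bool, what is visible of it).
- r.place_of(camera, target): "centre" ([x, y, z] in m, in world coordinates, good to about 4 mm: a listed point, or the origin of a listed thing).
The state is a dict: "time_s": time; "joints": joint angles; "joint_velocities": joint speeds; "effort": joint torques, N m; "tcp_pos": TCP position; "ee_rot": TCP orientation; "wrist_force": force on the tool from outside, world axes, zero at the start; "moment": the same for the moment, N m; "gripper_width": opening from 0.0 (shut) to 1.0 (fully open).
Only numpy, scipy, OpenCV 4.12 (cv2) and the standard library are available. Lean on these libraries where they do the work, as an engineer would, in place of code of your own. Each camera call takes 0.05 s, during which the arm holds its last target. There are 200 camera calls.

## Working session

There is one attempt and no reset: what is moved stays moved. The work goes in short steps, Python scripts to look and compute and a tool call to move; the robot and the scene stay as the last step left them, time stands still between calls to the robot, and variables do not carry over. Pictures are saved under pics/ and viewed, about 8 in all and at most 12, crops included, and the job is handed in when it is done.

Besides the shell and the picture viewer there is one more tool, called after "Call:" by a JSON object that holds its "api" and its "payload". carry_out: Moves the arm, as the interface text tells. Its arguments: {"type":"object","properties":{"steps":{"type":"array","items":{"type":"array"}},"gripper":{"type":"number"}},"required":["steps"]}

```bash
mkdir -p pics; cat > h.py <<'E'
from station import r
import numpy as np, cv2
def snap(c,n):
    im=r.capture(c); cv2.imwrite(f'pics/{n}.png',im[:,:,::-1]); return im
def ray(c,uv):
    k=r.calibration(c); T=np.array(k['world_from_camera'])
    p=cv2.undistortPoints(np.array([[uv]],float),np.array(k['camera_matrix']),np.array(k['D'],float))[0,0]
    return T[:3,3],T[:3,:3]@np.array([p[0],-p[1],-1])
def atz(c,uv,z):
    o,d=ray(c,uv); return o+d*(z-o[2])/d[2]
def pix(c,P):
    k=r.calibration(c); T=np.array(k['world_from_camera'])
    q=(np.asarray(P,float).reshape(-1,3)-T[:3,3])@T[:3,:3]; q=q*[1,-1,-1]
    return cv2.projectPoints(q,np.zeros(3),np.zeros(3),np.array(k['camera_matrix']),np.array(k['D'],float))[0][:,0]
def rel(p):
    s=r.sense(); return np.array(s['ee_rot']).T@(np.array(p)-np.array(s['tcp_pos']))*100
E
python3 - <<'E'
from h import *
np.set_printoptions(precision=4,suppress=True)
for c in('scene','top'):
    snap(c,c+'0')
    print(c,np.array(r.calibration(c)['world_from_camera'])[:3,3])
    for n in ['mixer','roller_bed','ledge','crank_grip','cream_jar_centre','yellow_jar_centre','jar_rest']:
        for d in r.place_of(c,n)[:3]: print(n,round(d['confidence'],2),np.array(d['centre']))
s=r.sense();print(s['time_s'],s['tcp_pos'],np.array(s['ee_rot']))
a=cv2.imread('pics/scene0.png');b=cv2.imread('pics/top0.png')
E
```

```text
scene [-0.6008 -1.1919  0.8585]
mixer 0.6 [ 0.608   0.1054 -0.0015]
mixer 0.44 [ 0.5199 -0.3369  0.0416]
roller_bed 0.9 [0.6073 0.1078 0.0873]
ledge 0.7 [0.5365 0.0897 0.0679]
crank_grip 0.79 [ 0.6754 -0.0026  0.1526]
cream_jar_centre 0.85 [ 0.5214 -0.3377  0.0396]
cream_jar_centre 0.69 [ 0.3565 -0.3403  0.0254]
cream_jar_centre 0.62 [ 0.4981 -0.5877  0.0258]
yellow_jar_centre 0.8 [ 0.4859 -0.2226  0.0376]
jar_rest 0.91 [ 0.498  -0.2735  0.0018]
top [ 0.2795 -0.1928  1.522 ]
mixer 0.88 [ 0.6076  0.1103 -0.0011]
mixer 0.32 [ 0.5029 -0.2759  0.0061]
roller_bed 0.67 [0.6053 0.1083 0.0909]
ledge 0.86 [0.5325 0.0879 0.0682]
crank_grip 0.73 [ 0.6711 -0.001   0.1489]
cream_jar_centre 0.75 [ 0.5021 -0.5873  0.029 ]
cream_jar_centre 0.7 [ 0.3549 -0.3423  0.0214]
cream_jar_centre 0.61 [ 0.5223 -0.3307  0.0383]
yellow_jar_centre 0.77 [ 0.4917 -0.2266  0.038 ]
jar_rest 0.86 [ 0.5006 -0.2749  0.0028]
0.8 [ 0.2154 -0.5867  0.2226] [[-0.9388 -0.3446  0.0001]
 [-0.3446  0.9388  0.    ]
 [-0.0001 -0.     -1.    ]]
```

View pics/scene0.png

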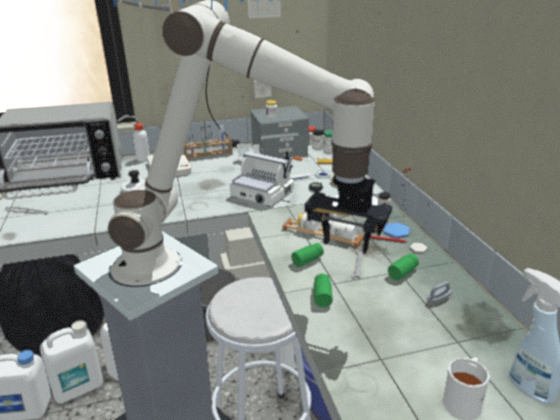

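View pics/top0.png

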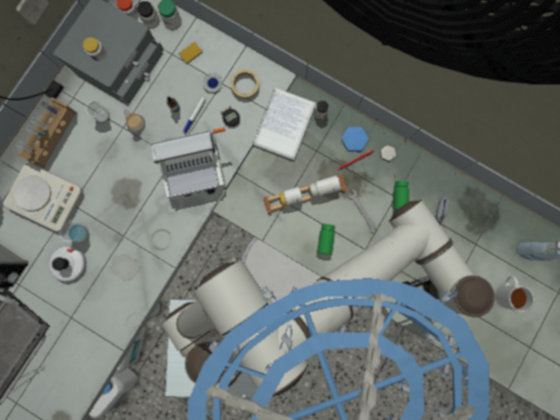

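The scene view shows the roller at about (262,178) and the rest at (325,232), partly behind the gripper. In the top view the roller is at (190,168), the rest at (305,195), with the cream jar at about (325,187) and the yellow one at (292,197). Green look-alikes lie at (327,240) and (402,195). I'll refine the poses with a model overlay.

```bash
cat > ov.py <<'E'
from h import *
def frame(o,yaw):
    a=np.radians(yaw); R=np.array([[np.cos(a),-np.sin(a),0],[np.sin(a),np.cos(a),0],[0,0,1]])
    return lambda P: np.atleast_2d(P)@R.T/1000+np.array(o)
def draw(im,c,P,col,off,s):
    q=((pix(c,P)-off+0.5)*s*16).astype(int); cv2.polylines(im,[q.reshape(-1,1,2)],False,col,1,cv2.LINE_AA,4)
def crop(c,name,x,y,w,h,s):
    return cv2.resize(cv2.imread(f'pics/{name}.png')[y:y+h,x:x+w],None,fx=s,fy=s,interpolation=cv2.INTER_CUBIC)
E
python3 - <<'E'
from ov import *
M=frame([.6065,.108,0],15)
tiles=[]
for c,n,x,y,w,h,s in [('top','top0',140,115,100,100,4),('scene','scene0',220,140,100,75,4)]:
    im=crop(c,n,x,y,w,h,s)
    for P in ([[-115,-77,66],[-115,77,66],[-38,77,69],[-38,-77,69],[-115,-77,66]],[[-22,-77,71],[-22,77,71]],[[40,-141,145],[40,-103,145]]):
        draw(im,c,M(P),(0,0,255),np.array([x,y]),s)
    tiles.append(im)
im=crop('top','top0',255,165,100,60,4)
# jar ends: cream/yellow axis
for d in (r.cut_out('top','cream_jar_centre')+r.cut_out('top','yellow_jar_centre'))[:5]:
    m=d['pixels'].astype(np.uint8); 
    rc=cv2.minAreaRect(cv2.findNonZero(m)); print(round(d['confidence'],2),rc)
    B=cv2.boxPoints(rc); q=((B-[255,165]+.5)*4).astype(int); cv2.polylines(im,[q],True,(255,0,0),1)
tiles.append(im)
H=max(t.shape[0] for t in tiles)
o=np.zeros((600,800,3),np.uint8); o[:400,:400]=tiles[0]; o[:300,400:]=tiles[1]; o[300:540,400:]=tiles[2]
cv2.imwrite('pics/ov1.png',o)
E
```

```text
0.89 ((401.0, 195.0), (28.0, 16.0), 90.0)
0.84 ((325.9053649902344, 239.0675811767578), (17.261892318725586, 30.742610931396484), 9.462322235107422)
0.57 ((323.5, 186.49998474121094), (16.071182250976562, 30.906124114990234), 74.05460357666016)
0.37 ((193.421142578125, 165.23904418945312), (62.6007194519043, 78.18494415283203), 76.6512680053711)
0.53 ((289.656005859375, 196.85321044921875), (15.229437828063965, 21.64687728881836), 73.3007583618164)
```

View pics/ov1.png

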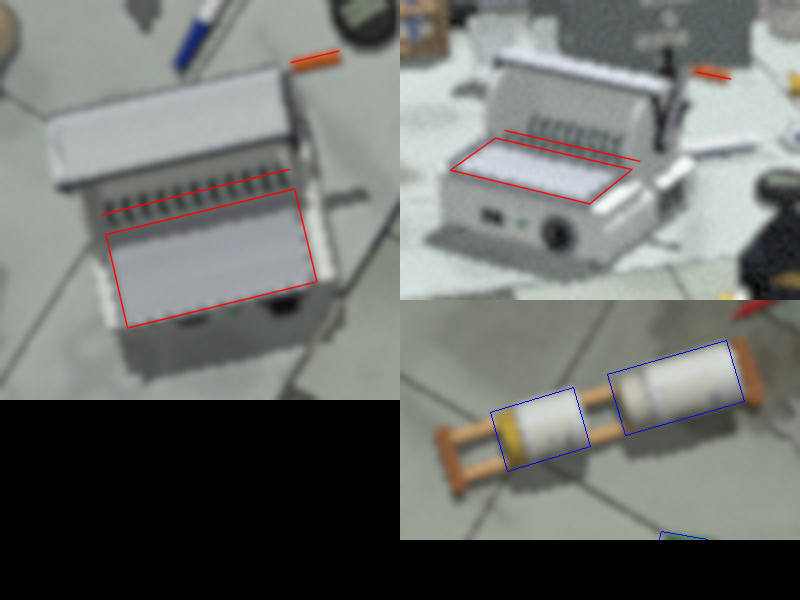

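The overlay fits the roller: yaw about 15°, ledge, rollers and grip all on the lines. The cream jar's cap points towards +y, and the yellow jar's sides are free. Next I work out the first move and check how high the open guard stands.

```bash
python3 - <<'E'
from ov import *
np.set_printoptions(precision=4,suppress=True)
def tri(a,b):
    o1,d1=ray('top',a);o2,d2=ray('scene',b)
    A=np.c_[d1,-d2];t=np.linalg.lstsq(A,o2-o1,rcond=None)[0]
    return (o1+d1*t[0]+o2+d2*t[1])/2, np.linalg.norm(o1+d1*t[0]-o2-d2*t[1])
p,e=tri((155,161.5),(244.3,155.5)); a=np.radians(15)
R=np.array([[np.cos(a),-np.sin(a),0],[np.sin(a),np.cos(a),0],[0,0,1]])
print('bar',p,e,'mixer frame',R.T@(p-[.6065,.108,0]))
for uv in [(323.5,186.5),(289.7,196.9)]: print('jar top',atz('top',uv,.045))
# end points of the cream jar along axis in top crop
for uv in [(407.5+215-0,0)]: pass
c1=np.array([(616+632-16)/2,0])
L=np.array([255+(616-400)/4,165+(404-300)/4]);Rr=np.array([255+(735-400)/4,165+(372-300)/4])
A=atz('top',L,.042);B=atz('top',Rr,.042);print('ends',A,B,(A+B)/2,np.linalg.norm(A-B),np.degrees(np.arctan2(-(A-B)[0],(A-B)[1])))
J=np.array([.523,-.334,.130]); print('to above jar',rel(J))
E
```

```text
bar [0.5736 0.1902 0.1342] 0.002097036926936335 mixer frame [-0.0105  0.0879  0.1342]
jar top [ 0.5195 -0.3326  0.045 ]
jar top [ 0.4835 -0.2236  0.045 ]
ends [ 0.5043 -0.2859  0.042 ] [ 0.5324 -0.3824  0.042 ] [ 0.5184 -0.3341  0.042 ] 0.10043102847571245 16.204543791643218
to above jar [-37.586   13.124    9.2561]
```

Call:
{"api": "carry_out", "payload": {"steps": [[[-37.3, 13.3, 9.2], -86.5], [[-37.3, 13.3, 9.2], -86.5], [[-37.3, 13.3, 9.2], -86.5], [[-37.3, 13.3, 9.2], -86.5], [[-37.3, 13.3, 9.2], -86.5], [[-37.3, 13.3, 9.2], -86.5], [[-37.3, 13.3, 9.2], -86.5], [[-37.3, 13.3, 9.2], -86.5], [[-37.3, 13.3, 9.2], -86.5], [[-37.3, 13.3, 9.2], -86.5], [[-37.3, 13.3, 9.2], -86.5], [[-37.3, 13.3, 9.2], -86.5], [[-37.3, 13.3, 9.2], -86.5], [[-37.3, 13.3, 9.2], -86.5], [[-37.3, 13.3, 9.2], -86.5], [[-37.3, 13.3, 9.2], -86.5]], "gripper": 1}}

```text
time_s: 2.5
tcp_pos: [0.5196, -0.3335, 0.1307]
ee_rot: [[0.286, -0.958, 0.0], [-0.958, -0.286, -0.0], [0.0, -0.0, -1.0]]
wrist_force: [0.7, -0.2, -0.4]
gripper_width: 0.999
```

```bash
python3 - <<'E'
from ov import *
np.set_printoptions(precision=4,suppress=True)
s=r.sense();print(s['time_s'],s['tcp_pos'],np.array(s['ee_rot'])[:,1])
snap('scene','s1');snap('top','t1')
for c in('scene','top'):
    for d in r.place_of(c,'cream_jar_centre')[:3]: print(c,round(d['confidence'],2),np.array(d['centre']))
a=crop('scene','s1',270,170,110,100,4); b=crop('top','t1',255,150,90,100,4)
cv2.imwrite('pics/v1.png',np.hstack([a,b]))
print(rel([.520,-.3335,.027]))
E
```

```text
2.5 [ 0.5196 -0.3335  0.1307] [-0.9583 -0.2857 -0.0002]
scene 0.8 [ 0.4989 -0.5903  0.0268]
scene 0.75 [ 0.5207 -0.3381  0.0401]
scene 0.69 [ 0.2522 -0.4868  0.0232]
top 0.75 [ 0.3526 -0.3424  0.0202]
top 0.74 [ 0.5016 -0.5875  0.0275]
top 0.74 [ 0.2501 -0.4906  0.0257]
[ 0.0225 -0.0274 10.3603]
```

View pics/v1.png

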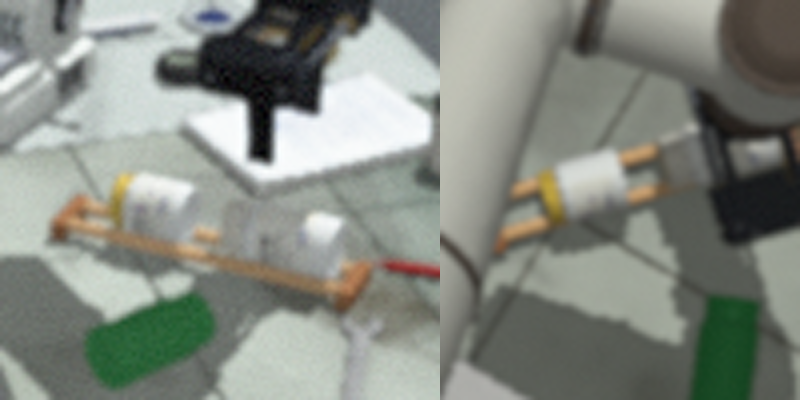

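The jaws stand over the cream jar (about (285,235) in the left crop) and across its axis. Going down and gripping.

Call:
{"api": "carry_out", "payload": {"steps": [[[0, 0, 3.5], 0.3], [[0, 0, 7], 0.3], [[0, 0, 9], 0.3], [[0, 0, 10.4], 0.3], [[0, 0, 10.4], 0.3], [[0, 0, 10.4], 0.3]]}}

```text
time_s: 3.3
tcp_pos: [0.5204, -0.3337, 0.0273]
ee_rot: [[0.282, -0.959, 0.001], [-0.959, -0.282, -0.001], [0.001, -0.001, -1.0]]
wrist_force: [-0.4, 0.2, 0.5]
gripper_width: 0.999
```

Call:
{"api": "carry_out", "payload": {"steps": [[[0, 0, 0], 0], [[0, 0, 0], 0], [[0, 0, 0], 0], [[0, 0, 0], 0], [[0, 0, 0], 0], [[0, 0, 0], 0], [[0, 0, 0], 0], [[0, 0, 0], 0]], "gripper": -1}}

```text
time_s: 4.1
tcp_pos: [0.5208, -0.3338, 0.0275]
ee_rot: [[0.282, -0.959, 0.002], [-0.959, -0.282, -0.001], [0.002, -0.001, -1.0]]
wrist_force: [0.8, 0.5, 1.7]
gripper_width: 0.57
```

Call:
{"api": "carry_out", "payload": {"steps": [[[0, 0, -2], 0], [[0, 0, -5], 0], [[0, 0, -10], 0], [[0, 0, -15], 0], [[0, 0, -18], 0], [[0, 0, -18], 0], [[0, 0, -18], 0]]}}

```text
time_s: 4.8
tcp_pos: [0.52, -0.3332, 0.2075]
ee_rot: [[0.281, -0.96, 0.002], [-0.96, -0.281, -0.0], [0.001, -0.002, -1.0]]
wrist_force: [-0.7, 0.9, -2.1]
gripper_width: 0.568
```

```bash
python3 - <<'E'
from ov import *
np.set_printoptions(precision=4,suppress=True)
s=r.sense();print(s['time_s'],s['tcp_pos'],np.array(s['ee_rot'])[:,1],s['gripper_width']*87,s['wrist_force'])
yy=np.degrees(np.arctan2(*np.array(s['ee_rot'])[[1,0],1]));print('tool y yaw',yy)
snap('scene','s2')
for d in r.place_of('scene','cream_jar_centre')[:4]+r.place_of('scene','yellow_jar_centre')[:2]: print(round(d['confidence'],2),np.array(d['centre']))
for xx in (-85,-80,-76):
  M=frame([.6065,.108,0],15); print(xx,M([xx,0,150])[0],rel(M([xx,0,200])[0]))
cv2.imwrite('pics/v2.png',crop('scene','s2',220,110,160,140,4))
E
```

```text
4.8 [ 0.52   -0.3332  0.2075] [-0.9596 -0.2815 -0.002 ] 49.40386594874858 [-0.6933  0.8584 -2.126 ]
tool y yaw -163.6515311684687
0.79 [ 0.4992 -0.5871  0.0268]
0.78 [ 0.5191 -0.3347  0.2233]
0.76 [ 0.3557 -0.3396  0.0276]
0.64 [ 0.2506 -0.4885  0.0263]
0.68 [ 0.4868 -0.2226  0.0369]
-85 [0.5244 0.086  0.15  ] [-40.0678 -12.2912   0.5562]
-80 [0.5292 0.0873 0.15  ] [-40.0559 -12.7911   0.5553]
-76 [0.5331 0.0883 0.15  ] [-40.0464 -13.1909   0.5545]
```

View pics/v2.png

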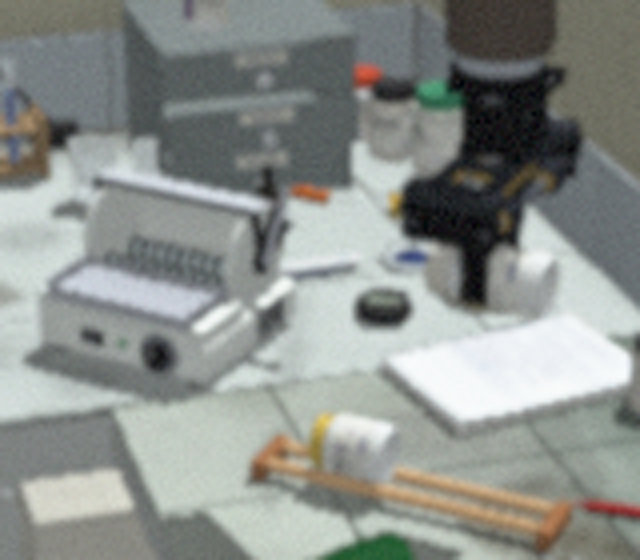

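The jar is held (49.4 mm) near its middle and the yellow jar hasn't moved. Carrying it to above the ledge.

Call:
{"api": "carry_out", "payload": {"steps": [[[-3, -1, 0.4], 1.3], [[-7, -2.3, 0.4], 1.3], [[-11.5, -3.7, 0.4], 1.3], [[-16, -5.2, 0.4], 1.3], [[-20.5, -6.7, 0.4], 1.3], [[-25, -8.1, 0.4], 1.3], [[-29.5, -9.6, 0.4], 1.3], [[-34, -11, 0.4], 1.3], [[-37.5, -12.2, 0.4], 1.3], [[-40, -13, 0.4], 1.3], [[-40, -13, 0.4], 1.3], [[-40, -13, 0.4], 1.3], [[-40, -13, 0.4], 1.3]]}}

```text
time_s: 6.25
tcp_pos: [0.5309, 0.0865, 0.2007]
ee_rot: [[0.259, -0.966, -0.004], [-0.966, -0.259, -0.0], [-0.001, 0.004, -1.0]]
wrist_force: [0.2, -1.5, -0.9]
gripper_width: 0.567
```

Call:
{"api": "carry_out", "payload": {"steps": [[[0, 0, 2], 0], [[0, 0, 4], 0], [[0, 0, 6], 0], [[0, 0, 8], 0], [[0, 0, 8], 0], [[0, 0, 8], 0]]}}

```text
time_s: 6.85
tcp_pos: [0.5308, 0.0855, 0.1209]
ee_rot: [[0.258, -0.966, -0.004], [-0.966, -0.258, -0.001], [-0.0, 0.004, -1.0]]
wrist_force: [-0.3, 0.9, -1.0]
gripper_width: 0.567
```

```bash
python3 - <<'E'
from ov import *
np.set_printoptions(precision=4,suppress=True)
s=r.sense();print(s['time_s'],s['tcp_pos'],s['gripper_width']*87,s['wrist_force'])
print('tool y yaw',np.degrees(np.arctan2(*np.array(s['ee_rot'])[[1,0],1])))
snap('scene','s3');snap('top','t3')
M=frame([.6065,.108,0],15)
for d in r.place_of('scene','cream_jar_centre')[:4]: print(round(d['confidence'],2),np.array(d['centre']))
print(rel(M([-78,0,79])[0]))
t=[]
for c,n,x,y in [('scene','s3',215,100),('top','t3',140,105)]:
    im=crop(c,n,x,y,100,110,4)
    for P in ([[-115,-77,66],[-115,77,66],[-38,77,69],[-38,-77,69],[-115,-77,66]],[[-22,-77,71],[-22,77,71]]):
        draw(im,c,M(P),(0,0,255),np.array([x,y]),4)
    t.append(im)
cv2.imwrite('pics/v3.png',np.hstack(t))
E
```

```text
6.85 [0.5308 0.0855 0.1209] 49.357404929743865 [-0.2566  0.9374 -1.0336]
tool y yaw -165.04822318966828
0.68 [ 0.4972 -0.5871  0.0246]
0.66 [ 0.2548 -0.4896  0.0264]
0.6 [ 0.3535 -0.3421  0.0248]
0.58 [0.5321 0.0853 0.1329]
[-0.1394 -0.0105  4.299 ]
```

View pics/v3.png

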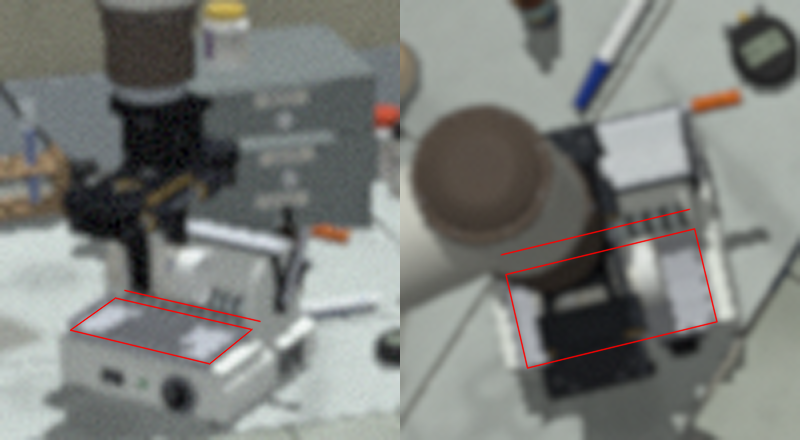

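The jar hangs over the middle of the ledge, parallel to it, and the body clears the guard bar. Lowering gently.

Call:
{"api": "carry_out", "payload": {"steps": [[[-0.1, 0, 1.2], 0], [[-0.1, 0, 2.4], 0], [[-0.1, 0, 3.2], 0], [[-0.1, 0, 3.7], 0], [[-0.1, 0, 4], 0], [[-0.1, 0, 4.1], 0], [[-0.1, 0, 4.1], 0], [[-0.1, 0, 4.1], 0]]}}

```text
time_s: 7.8
tcp_pos: [0.5314, 0.0875, 0.0813]
ee_rot: [[0.259, -0.966, -0.001], [-0.966, -0.259, 0.001], [-0.001, 0.001, -1.0]]
wrist_force: [-0.9, 0.4, -0.8]
gripper_width: 0.566
```

Call:
{"api": "carry_out", "payload": {"steps": [[[0, 0, 0.1], 0], [[0, 0, 0.2], 0], [[0, 0, 0.2], 0]]}}

```text
time_s: 8.1
tcp_pos: [0.532, 0.0876, 0.0802]
ee_rot: [[0.259, -0.966, 0.001], [-0.966, -0.259, 0.001], [-0.001, -0.001, -1.0]]
wrist_force: [-1.0, -0.7, 4.4]
gripper_width: 0.567
```

Contact, about 5 N. Releasing and rising.

Call:
{"api": "carry_out", "payload": {"steps": [[[0, 0, -0.1], 0], [[0, 0, -0.1], 0], [[0, 0, -0.1], 0], [[0, 0, -0.1], 0], [[0, 0, -0.1], 0]], "gripper": 0.5}}

```text
time_s: 8.6
tcp_pos: [0.5319, 0.0876, 0.0811]
ee_rot: [[0.259, -0.966, 0.0], [-0.966, -0.259, 0.001], [-0.001, -0.001, -1.0]]
wrist_force: [0.1, 0.3, 0.1]
gripper_width: 0.749
```

Call:
{"api": "carry_out", "payload": {"steps": [[[0, 0, -0.7], 0], [[0, 0, -1.7], 0], [[0, 0, -3.5], 0], [[0, 0, -6], 0], [[0, 0, -9], 0], [[0, 0, -12], 0], [[0, 0, -12], 0], [[0, 0, -12], 0]]}}

```text
time_s: 9.4
tcp_pos: [0.5321, 0.0877, 0.2025]
ee_rot: [[0.259, -0.966, 0.003], [-0.966, -0.259, 0.003], [-0.002, -0.003, -1.0]]
wrist_force: [0.0, 0.2, -0.1]
gripper_width: 0.749
```

```bash
python3 - <<'E'
from ov import *
np.set_printoptions(precision=4,suppress=True)
s=r.sense();print(s['time_s'],s['tcp_pos'],s['gripper_width']*87,s['wrist_force'])
snap('scene','s4')
M=frame([.6065,.108,0],15);a=np.radians(15);R=np.array([[np.cos(a),-np.sin(a),0],[np.sin(a),np.cos(a),0],[0,0,1]])
for n in ('cream_jar_centre','crank_grip'):
  for d in r.place_of('scene',n)[:4]: print(n,round(d['confidence'],2),np.array(d['centre']),R.T@(np.array(d['centre'])-[.6065,.108,0]))
print(rel(M([-140,0,200])[0]))
im=crop('scene','s4',215,100,100,110,4)
for P in ([[-76,-47.5,116],[-76,47.5,116]],):draw(im,'scene',M(P),(0,0,255),np.array([215,100]),4)
cv2.imwrite('pics/v4.png',im)
E
```

```text
9.4 [0.5321 0.0877 0.2025] 65.15894425175478 [ 0.0488  0.2417 -0.0921]
cream_jar_centre 0.87 [ 0.3545 -0.3409  0.0257] [-0.3596 -0.3684  0.0257]
cream_jar_centre 0.83 [ 0.4973 -0.5899  0.0258] [-0.2861 -0.6459  0.0258]
cream_jar_centre 0.69 [0.5339 0.0877 0.0932] [-0.0754 -0.0008  0.0932]
cream_jar_centre 0.69 [ 0.2516 -0.4892  0.0208] [-0.4974 -0.485   0.0208]
crank_grip 0.57 [ 0.6721 -0.0023  0.1535] [ 0.0348 -0.1235  0.1535]
[-0.0589  6.1853  0.0278]
```

View pics/v4.png

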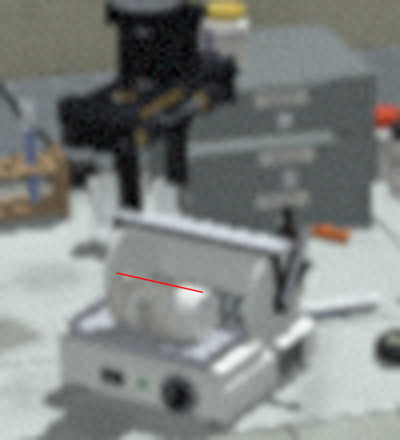

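The jar lies on the ledge at machine x -75, y -1, let go, with the guard open. Turning the gripper so both fingers can push from the front.

Call:
{"api": "carry_out", "payload": {"steps": [[[0, 6.2, 0], 90], [[0, 6.2, 0], 90], [[0, 6.2, 0], 90], [[0, 6.2, 0], 90], [[0, 6.2, 0], 90], [[0, 6.2, 0], 90], [[0, 6.2, 0], 90], [[0, 6.2, 0], 90], [[0, 6.2, 0], 90], [[0, 6.2, 0], 90], [[0, 6.2, 0], 90], [[0, 6.2, 0], 90], [[0, 6.2, 0], 90], [[0, 6.2, 0], 90], [[0, 6.2, 0], 90]], "gripper": 0}}

```text
time_s: 11.05
tcp_pos: [0.4712, 0.0711, 0.2001]
ee_rot: [[-0.966, -0.26, -0.002], [-0.26, 0.966, 0.0], [0.002, 0.001, -1.0]]
wrist_force: [-0.2, 0.3, 0.8]
gripper_width: 0.499
```

```bash
python3 - <<'E'
from ov import *
np.set_printoptions(precision=4,suppress=True)
s=r.sense();print(s['time_s'],s['tcp_pos'],s['gripper_width']*87)
print('tool y yaw',np.degrees(np.arctan2(*np.array(s['ee_rot'])[[1,0],1])))
M=frame([.6065,.108,0],15)
for x in (-140,-111,-56,-50): print(x,rel(M([x,0,86])[0]))
E
```

```text
11.05 [0.4712 0.0711 0.2001] 43.37220304455076
tool y yaw 105.0524539869699
-140 [-0.0455  0.0528 11.4107]
-111 [-2.9455  0.0501 11.4051]
-56 [-8.4455  0.0451 11.3947]
-50 [-9.0455  0.0446 11.3935]
```

Call:
{"api": "carry_out", "payload": {"steps": [[[0, 0, 4], 0], [[0, 0, 8], 0], [[0, 0, 11], 0], [[0, 0, 11.4], 0], [[-1, 0, 11.4], 0], [[-2, 0, 11.4], 0], [[-2.5, 0, 11.4], 0], [[-2.8, 0, 11.4], 0], [[-3.1, 0, 11.4], 0], [[-3.4, 0, 11.4], 0], [[-3.7, 0, 11.4], 0], [[-4, 0, 11.4], 0], [[-4.3, 0, 11.4], 0], [[-4.6, 0, 11.4], 0], [[-4.9, 0, 11.4], 0], [[-5.2, 0, 11.4], 0], [[-5.5, 0, 11.4], 0], [[-5.8, 0, 11.4], 0], [[-6.1, 0, 11.4], 0], [[-6.4, 0, 11.4], 0]]}}

```text
time_s: 13.05
tcp_pos: [0.533, 0.0878, 0.086]
ee_rot: [[-0.966, -0.26, -0.002], [-0.26, 0.966, 0.0], [0.002, 0.001, -1.0]]
wrist_force: [-1.0, 0.2, 0.7]
gripper_width: 0.501
```

Call:
{"api": "carry_out", "payload": {"steps": [[[-0.2, 0, 0], 0], [[-0.4, 0, 0], 0], [[-0.6, 0, 0], 0], [[-0.8, 0, 0], 0], [[-1, 0, 0], 0], [[-1.2, 0, 0], 0], [[-1.4, 0, 0], 0], [[-1.6, 0, 0], 0], [[-1.8, 0, 0], 0], [[-2, 0, 0], 0], [[-2.2, 0, 0], 0], [[-2.4, 0, 0], 0], [[-2.4, 0, 0], 0]]}}

```text
time_s: 14.35
tcp_pos: [0.5565, 0.0942, 0.0859]
ee_rot: [[-0.966, -0.26, -0.002], [-0.26, 0.966, 0.0], [0.002, 0.001, -1.0]]
wrist_force: [0.1, 0.4, 0.0]
gripper_width: 0.5
```

```bash
cat > look.py <<'E'
from ov import *
np.set_printoptions(precision=4,suppress=True)
import sys
s=r.sense();a=np.radians(15);R=np.array([[np.cos(a),-np.sin(a),0],[np.sin(a),np.cos(a),0],[0,0,1]])
print(s['time_s'],'tcp mixer',R.T@(np.array(s['tcp_pos'])-[.6065,.108,0]),s['wrist_force'])
n=sys.argv[1];snap('scene','s'+n);snap('top','t'+n)
for c in('scene','top'):
 for t in ('cream_jar_centre','crank_grip'):
  for d in r.place_of(c,t)[:5]:
   q=R.T@(np.array(d['centre'])-[.6065,.108,0])
   if abs(q[1])<.2: print(c,t,round(d['confidence'],2),q)
cv2.imwrite(f'pics/v{n}.png',np.hstack([crop('scene','s'+n,215,110,100,100,4),crop('top','t'+n,140,110,100,100,4)]))
E
python3 look.py 5
```

```text
14.35 tcp mixer [-0.0518 -0.0004  0.0859] [0.0618 0.3547 0.0081]
scene cream_jar_centre 0.61 [ 0.001  -0.0021  0.0908]
scene crank_grip 0.68 [ 0.0398 -0.1221  0.1492]
top crank_grip 0.94 [ 0.0368 -0.1257  0.1509]
```

View pics/v5.png

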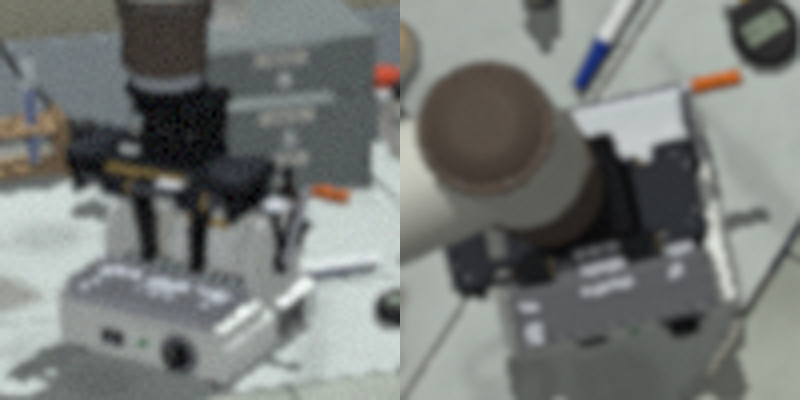

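The jar sits in the groove at machine x 1, z 91, with no load on the fingers. Withdrawing, then going round over the top to behind the crank grip with the fingers shut.

Call:
{"api": "carry_out", "payload": {"steps": [[[2, 0, 0], 0], [[5, 0, -1], 0], [[6, 0, -5], 0], [[6, 0, -10], 0], [[6, 0, -14], 0], [[4, -2, -15], 0], [[0, -6, -15], 0], [[-4, -9, -15], 0], [[-8, -12.4, -15], 0], [[-12, -12.4, -15], 0], [[-14, -12.4, -15], 0], [[-14, -12.4, -15], 0], [[-14, -12.4, -15], 0], [[-14, -12.4, -12], 0], [[-14, -12.4, -8], 0], [[-14, -12.4, -5], 0], [[-14, -12.4, -5], 0]], "gripper": -1}}

```text
time_s: 16.35
tcp_pos: [0.7194, 0.0104, 0.131]
ee_rot: [[-0.966, -0.259, -0.012], [-0.259, 0.966, -0.001], [0.012, 0.003, -1.0]]
wrist_force: [-0.7, -0.6, -0.4]
gripper_width: 0.006
```

```bash
python3 look.py 6; python3 - <<'E'
from ov import *
M=frame([.6065,.108,0],15)
for t in np.linspace(0,1.53,7):
    p=np.arctan2(57,40)+t; x,z=70*np.cos(p),88.5+70*np.sin(p)
    print(round(t,2),rel(M([x+16,-124,z-13])[0]).round(2))
E
```

```text
16.35 tcp mixer [ 0.0838 -0.1234  0.131 ] [-0.6798 -0.6396 -0.4215]
scene crank_grip 0.87 [ 0.0363 -0.127   0.1526]
scene crank_grip 0.63 [-0.0723  0.0009  0.0708]
top cream_jar_centre 0.64 [0.0044 0.001  0.0874]
top crank_grip 0.78 [ 0.0374 -0.121   0.1476]
0.0 [3.29 0.05 0.57]
0.26 [ 4.86  0.05 -0.27]
0.51 [ 6.59  0.05 -0.68]
0.76 [ 8.37  0.05 -0.63]
1.02 [10.08  0.06 -0.15]
1.27 [11.62  0.06  0.76]
1.53 [12.87  0.06  2.02]
```

View pics/v6.png

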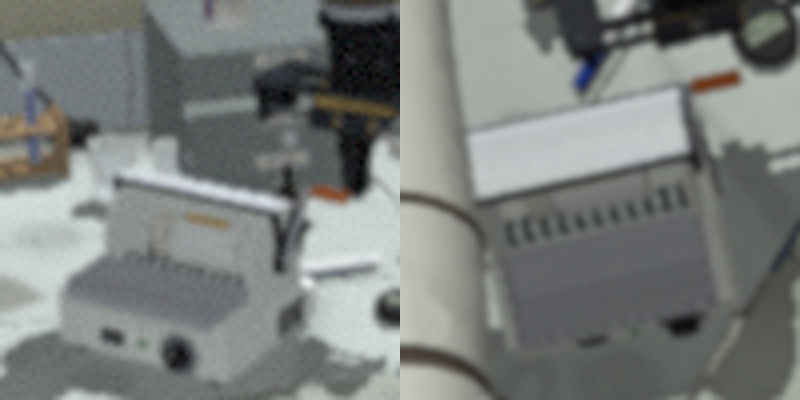

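The ledge is empty, the jar shows behind the rollers in the groove, and the finger tips are behind the grip. Pushing the grip along its arc.

Call:
{"api": "carry_out", "payload": {"steps": [[[1.5, 0, 0.5], 0], [[2.8, 0, 0.5], 0], [[3.3, 0, 0.5], 0], [[3.8, 0, 0.3], 0], [[4.3, 0, 0], 0], [[4.9, 0, -0.3], 0], [[5.5, 0, -0.5], 0], [[6, 0, -0.6], 0], [[6.6, 0, -0.7], 0], [[7.2, 0, -0.7], 0], [[7.8, 0, -0.7], 0], [[8.4, 0, -0.6], 0], [[9, 0, -0.5], 0], [[9.5, 0, -0.3], 0], [[10.1, 0, -0.1], 0]]}}

```text
time_s: 18.15
tcp_pos: [0.6266, -0.0156, 0.1389]
ee_rot: [[-0.966, -0.26, 0.002], [-0.26, 0.966, 0.001], [-0.002, 0.0, -1.0]]
wrist_force: [1.9, 0.3, 1.5]
gripper_width: 0.005
```

Call:
{"api": "carry_out", "payload": {"steps": [[[0.5, 0, 0.3], 0], [[1, 0, 0.6], 0], [[1.5, 0, 0.9], 0], [[2, 0, 1.3], 0], [[2.4, 0, 1.7], 0], [[2.8, 0, 2.2], 0], [[3.1, 0, 2.3], 0], [[3.3, 0, 2.4], 0], [[3.3, 0, 2.4], 0]]}}

```text
time_s: 19.05
tcp_pos: [0.6009, -0.0227, 0.1172]
ee_rot: [[-0.965, -0.262, 0.017], [-0.262, 0.965, 0.003], [-0.017, -0.002, -1.0]]
wrist_force: [9.5, 2.3, -0.1]
gripper_width: 0.006
```

```bash
python3 look.py 7
```

```text
19.05 tcp mixer [-0.0392 -0.1248  0.1172] [ 9.5075  2.2898 -0.0771]
scene cream_jar_centre 0.26 [-0.0747  0.0012  0.0698]
scene crank_grip 0.7 [-0.0542 -0.1244  0.1343]
top crank_grip 0.62 [ 0.0002 -0.0004  0.0922]
top crank_grip 0.61 [-0.0563 -0.1187  0.1337]
```

View pics/v7.png

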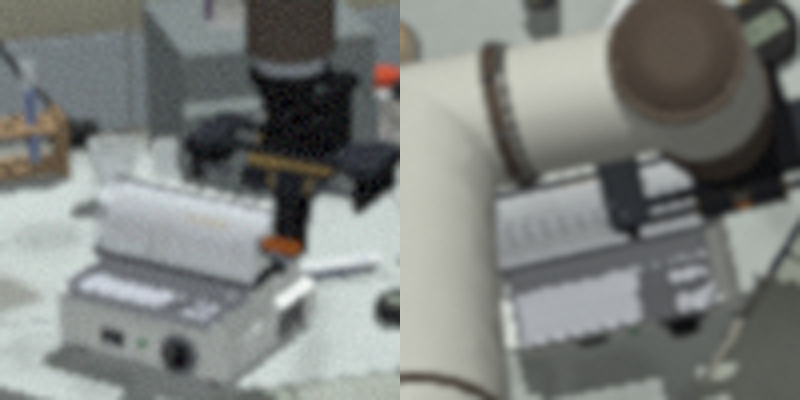

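The guard is down, with the grip at about (-55, z 134) against the expected (-56, 130.5), and 10 N of reaction shows it is at its stop. Backing away and checking.

Call:
{"api": "carry_out", "payload": {"steps": [[[-1, 0, 0], 0], [[-3, 0, 0], 0], [[-5, -1, -1], 0], [[-5, -2, -5], 0], [[-5, -4, -9], 0], [[-5, -8, -13], 0], [[-5, -12, -15], 0], [[-5, -16, -15], 0], [[-5, -20, -15], 0], [[-5, -20, -15], 0], [[-5, -20, -15], 0]]}}

```text
time_s: 20.45
tcp_pos: [0.6979, -0.2041, 0.2664]
ee_rot: [[-0.966, -0.26, 0.013], [-0.26, 0.966, 0.004], [-0.013, 0.0, -1.0]]
wrist_force: [1.0, 0.1, -0.6]
gripper_width: 0.004
```

```bash
python3 look.py 8; python3 - <<'E'
from h import *
for c in('scene','top'): print([np.round(d['centre'],4) for d in r.place_of(c,'yellow_jar_centre')[:1]])
E
```

```text
20.45 tcp mixer [ 0.0076 -0.3251  0.2664] [ 1.0291  0.0566 -0.5947]
scene crank_grip 0.71 [-0.0547 -0.1231  0.1303]
scene crank_grip 0.62 [-0.0737  0.001   0.0696]
top crank_grip 0.71 [-0.0587 -0.1203  0.1341]
[array([ 0.4867, -0.2193,  0.0387])]
[array([ 0.4895, -0.2238,  0.035 ])]
```

View pics/v8.png

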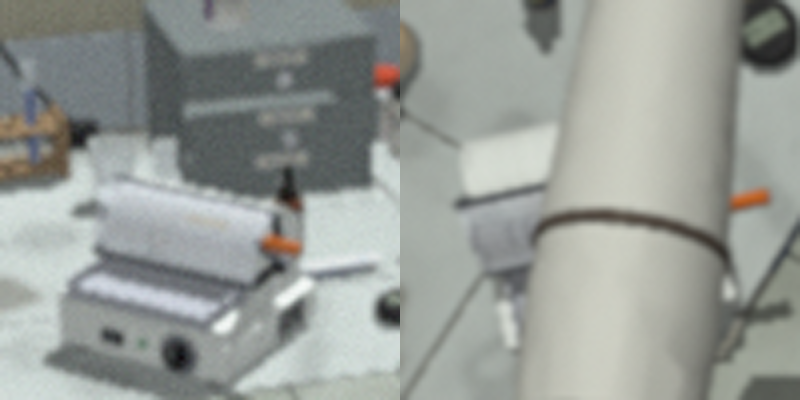

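```bash
python3 -c "
from station import r
print(r.finish_job(), r.sense()['time_s'])"
```

```text
the job is handed in; nothing more can be done
the job is handed in; nothing more can be done
```

The cream-capped jar is on the rollers under the closed guard, and I handed the job in at about 20.7 s. The hand-in gives no verdict.

I lifted the jar off the rest and laid it on the ledge with the guard open. I then let go and pushed it over the front roller with both fingers. Last, I pushed the orange crank grip along its arc until it reached its stop.

What the last checks showed:
- **Jar:** the last readings of its position, before the guard closed, put it 1 to 4 mm from the groove line at z 87–91 mm (expected 88.5). The networks are only good to about 4 mm. With the guard down they no longer found the jar; the only low-confidence report was a point on the empty ledge. Its final position therefore rests on those earlier readings and on seeing the ledge empty.
- **Guard:** after I let go, the grip stayed at x -55 to -59 mm and z 130 to 134 mm (expected -56 and 130.5). It had pushed back with about 10 N at the end, so it was against its stop.
- **Yellow-capped jar:** it was measured within about 7 mm of its first readings. I never touched it, so this is mostly measurement noise.
- **Robot:** the arm is clear of everything, with the wrist force near zero.

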